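# Hold a steel strip down in a tack jig with its sprung lever

### The arm

A 6-joint arm with a two-finger parallel gripper is mounted at the origin on the work surface; the furniture and walls round the work are solid. World frame = base frame: x ahead of the robot, y to its left, z up, the work surface at z = 0. Lengths are in m, angles in rad, forces in N, time in s.
With the tool pointing down it reaches from about 0.375 to 0.975 m from the base axis. Payload 3.8 kg.
Tool frame: the origin (TCP) lies between the finger pads; the fingertips stand 19 mm ahead of it and the grasp point (between the pads) is the TCP; z points along the fingers, y is the line along which they close (so a half turn about z gives the same grasp; the last joint's range is limited). The gripper opens to 88 mm and grips with 3 to 60 N. Pads are 18 mm wide; open, the fingers measure 123 mm over their backs; the gripper's body (75 mm by 187 mm) begins 45 mm behind the grasp point.
Start: joints at [1.142, 0.264, 1.604, -0, 1.274, -0.037], TCP at [0.258, 0.624, 0.258] pointing down, gripper open.
Joint ranges: [-2.63, 2.63], [-0.94, 2.18], [0.31, 2.57], [-1.31, 4.45], [0, 2.66], [-2.55, 2.55]. Speed limits (rad/s): [2.57, 2.57, 3.14, 3.14, 3.14, 3.14].

### API

Orientations are given as a rotation vector (axis times angle).
In Python, from cell import manip, vision, job, nets gives the robot as it stands. Calls block until the motion is done:
- manip.move_pose(position, orientation): joint-space move of the TCP to a pose.
- manip.move_linear(position, rate=0.15, rot=None): straight line of the TCP; rot=None keeps the orientation; rate is the mean speed in m/s.
- manip.set_joints(angles): joint-space move.
- manip.set_gripper(opening, force=None): finger opening in m; force is the grip in N (None keeps the last); returns when the fingers have stopped.
- manip.dwell(seconds).
- manip.inverse_kinematics(position, orientation): joint angles nearest the present ones, or None.
- manip.state(): the state.
- vision.capture(name): name is "side" or "top" or "wrist"; returns a dict with "image" (420x560x3 uint8, blue, green, red), "z_map" (420x560 float32, m along the optical axis (not along the pixel's ray), 0 where there is no reading), "intrinsics" (3x3 intrinsics, pixels), "k1" (the pictures are not rectified: a ray, as slopes to the right and down, at radius r is drawn at 1 + k1 r^2 times it, then the intrinsics apply), "position" and "orientation" of the camera in the world; the wrist camera has in their place "T_tool_cam" (4x4, takes a point from camera to tool coordinates, whose origin is the TCP and whose axes are the flange's). Camera axes: x right, y down, z forward; pixel columns grow to the right and rows downward; lengths in m; the calibration is good to about 2 mm. A picture is of the moment at which its call begins: read the wrist's pose just before it.
A pose or a line that the arm cannot do raises manip.IKError and nothing moves.
- job.close_job(): hands the job in; it is judged then, once.
Trained networks look in a picture, given as the dict that the camera call returned (one of the last four; its "shot" number tells which), for a name from the list of things; names that differ only in an ending like _2 or _b are one class to them, and where a whole thing is asked for, a point or a joint stands for the part that bears it (a point fixed in the world has none). Each returns a list of dicts, best first, with "p" (0 to 1); they miss things now and then, are a little off and sometimes report something else, mostly with a low value. They report only what shows in the picture. A call takes as long as a camera call.
- nets.search_frame(picture, thing): "point" ([x, y, z] in m, in the coordinates of the camera as it stood for that picture, good to about 4 mm: the middle of the surface that is visible of it).
- nets.place_of(picture, thing): "point" ([x, y, z] in m, in the coordinates of the camera as it stood for that picture, good to about 4 mm: a listed point, or the origin of a listed thing).
The state is a dict: "clock": time; "joint_pos": joint angles; "joint_velocities": joint speeds; "tau": joint torques, N m; "tool_pos": TCP position; "tcp_rot": TCP orientation; "contact_force": force on the tool from outside, world axes, zero at the start; "moment": the same for the moment, N m; "gripper_width": finger opening in m; "grasp_force": force on a finger pad.
Only numpy, scipy, OpenCV 4.12 (cv2) and the standard library are available. Lean on these libraries where they do the work, as an engineer would, in place of code of your own. Each camera call takes 0.05 s, during which the arm holds its last target. There are 200 camera calls.

### The job

Slip the long narrow steel strip in under the raised lever of the tack jig, lay it in the nest and let go of it, so that one end rides up on the jig's sprung pin. Then push the jig's sprung lever down by its crossbar until the lever is level, so that its pad presses the strip flat in the nest, and hold it level for three seconds; finish while still holding it down, neither letting it rise nor pushing it past level. Leave the other pieces of steel and the things lying about where they are.

Things in the scene. Friction and masses are not known exactly. Their poses are not given: they have to be found in the camera images.
- strip: long narrow flame-cut steel strip, 35 x 120 x 10 mm, 0.33 kg nominal (varies +-15 %), dark, the longest and narrowest of three flat steel pieces lying on the table; origin at the centre of its underside, long axis = its y, z up; either end may go either way round
- jig: tack jig fixed to the table: dark steel base plate 12 mm thick, x = -50 to +95 mm, y = -95 to +95 mm in its own frame; origin on the table below the nest's centre, z up. The nest lies along its y axis. The sprung lever stands over the nest's +y end in the plane y = +45 mm, its hinge at the +x side, its free end with the crossbar toward -x (the robot's side)
- nest_floor (a point): centre of the nest floor, 12 mm above the table, axes as the jig's; the strip's origin comes here when pressed flat. Nest 40 x 125 mm between steel stop blocks 8 mm tall (2 mm below a seated strip's top): one at each end, two on each long side at x = +-20 to +-30, y = -56 to -42 and +15 to +29 mm; so fingers have room beside the strip from y = -42 to +15 mm
- nest_grip (a point): point in the nest 20 mm from its centre toward jig -y, 12 mm above the table: the fingers are best here when the strip is laid in (gripping the strip 20 mm from its centre), closing along the jig's x, clear of the lever. The raised pad overhangs the nest: bring the strip in low from the jig's -y side, its underside 20 to 30 mm above the nest floor, slide it +y into place, then lower it
- lifter_top (a point): centre of the floor at the nest's +y end (jig x 0, y +45 mm, 12 mm above the table), where a round sprung pin of 12 mm diameter stands 5 mm proud and yields straight down with 3 to 4.2 N: a strip let go in the nest lies tilted about 0.05 rad, its +y end up, until pressed down
- lever_hinge (a point): lever's hinge axis, along the jig's y, at jig x = +65, y = +45, z = 62 mm. The lever is a steel bar 14 mm wide, 10 mm thick, reaching from here toward jig -x
- lever (a joint): angle of the sprung lever (rad): 0 = at rest, its free end raised 0.75 rad above level; grows as it is pushed down; 0.75 = level, parallel to the base plate; stop at 0.87. It springs up when let go. It takes 2 to 4 N at the crossbar to bring down; at about 0.62 rad the pad meets the strip's raised end, at 0.69 the strip is flat, then the push rises to about 9 N at level
- crossbar: black round crossbar, 16 mm diameter, 70 mm long, across the free end of the lever, 200 mm from the hinge axis; origin at its centre, its y axis along the bar, about which its sleeve turns stiffly. At rest it is at jig x = -81 mm, z = 198 mm; with the lever level at jig x = -135 mm, z = 62 mm (always jig y = +45 mm)
- pad: round black rubber pad, 22 mm diameter, 10 mm thick, under the lever 65 mm from the hinge axis, on a sprung stem that can yield 10 mm (3 N per mm after a 4.5 N preload); origin at the centre of its underside; z up the stem. With the lever at rest its lowest edge is 53 mm above the nest floor. With the lever level it is pushed in 5 mm by a seated strip and presses on it with about 19 N
- plate: bystander: rectangular steel piece 50 x 80 x 8 mm, origin at the centre of its underside
- square: bystander: square steel piece 60 x 60 x 6 mm, origin at the centre of its underside
- nut: bystander: large steel hex nut 30 x 34 x 16 mm, lying flat, origin at the centre of its underside
- cup: bystander: small pink ceramic nozzle, 22 mm across, 45 mm tall, standing, origin at the centre of its underside
- tape: bystander: yellow tape measure 35 x 100 x 64 mm, origin at the centre of its underside

How it is judged:
On the way, in this order (a step that is already met when the one before it is completed fails the run):
1. the strip lies in the nest, let go, with the lever still up (horizontal distance between strip and nest_floor below 0.007 m and angle between the y axis of strip and the y axis of jig, either way round below 0.09 rad and z of strip in the frame of nest_floor below 0.006 m and contact force between the fingers and strip below 0.1 N and value of joint lever below 0.15 rad), for 0.2 s.
2. the lever is held level by its crossbar for three seconds, its pad pressing the strip flat in the nest (horizontal distance between strip and nest_floor below 0.007 m and angle between the y axis of strip and the y axis of jig, either way round below 0.09 rad and angle between strip's own z axis and vertical below 0.02 rad and z of strip in the frame of nest_floor below 0.0015 m and value of joint lever between 0.69 and 0.81 rad and contact force between pad and strip above 5 N and contact force between any of the fingers, the arm and crossbar above 1 N and contact force between the fingers and strip below 0.5 N), for 2.5 s.
At the end, for the whole second after the job is handed in: Still holding: lever level within 0.06 rad, pushed on its crossbar by over 1 N; pad on strip over 5 N; strip in the nest (within 7 mm and 0.09 rad), flat (tilt under 0.02 rad, underside within 1.5 mm of the floor); fingers off the strip (all of step 2); the arm keeps its last pose, push and grip.
It fails at once if another piece of steel or a thing lying about was moved more than 30 mm (distance of any of plate, square, nut, cup, tape from where it was at the start of the episode above 0.03 m).
It also fails if it takes over 58 s, if anything falls off the work surface, if the arm or the gripper's body presses on something with over 40 N, if the wrist force passes 120 N, or if a joint passes its speed limit or range.

## Working session

There is one attempt and no reset: what is moved stays moved. The work goes in short steps, each a Python script; the robot and the scene stay as the last script left them, time stands still between calls to the robot, and variables do not carry over. Pictures are saved under pics/ and viewed, at most 10 in all, crops included, and the job is handed in when it is done.

```bash
mkdir -p pics; ls; cat > h.py <<'E'
import numpy as np, cv2
from scipy.spatial.transform import Rotation as R
from cell import manip, vision, job, nets
def cam(name):
    s=manip.state(); c=vision.capture(name)
    if name=="wrist":
        T=np.eye(4);T[:3,:3]=R.from_rotvec(s["tcp_rot"]).as_matrix();T[:3,3]=s["tool_pos"];T=T@np.array(c["T_tool_cam"])
    else:
        T=np.eye(4);o=np.array(c["orientation"]);T[:3,:3]=o if o.shape==(3,3) else R.from_rotvec(o).as_matrix();T[:3,3]=c["position"]
    c["T"]=T; return c
def w(c,p): return c["T"][:3,:3]@np.array(p)+c["T"][:3,3]
def cloud(c):
    z=c["z_map"];h,wd=z.shape;v,u=np.mgrid[:h,:wd]
    K=np.array(c["intrinsics"]);k=float(np.ravel(c["k1"])[0])
    p=np.stack([u,v],-1).reshape(-1,1,2).astype(float)
    q=cv2.undistortPoints(p,K,np.array([k,0,0,0,0.])).reshape(h,w_:=wd,2)
    P=np.dstack([q[...,0]*z,q[...,1]*z,z])@c["T"][:3,:3].T+c["T"][:3,3]
    P[z<=0]=np.nan; return P
E
python3 - <<'E'
from h import *
np.set_printoptions(precision=4,suppress=True)
for n in["top","side"]:
    c=cam(n);cv2.imwrite(f"pics/{n}0.png",c["image"]);print(n,c["T"].tolist()[0:3],c["k1"],c["orientation"])
    np.save(f"{n}0.npy",cloud(c))
    for t in["strip","jig","nest_floor","nest_grip","lifter_top","lever_hinge","crossbar","pad","plate","square","nut","cup","tape"]:
        print(t,[(np.round(w(c,d["point"]),4).tolist(),round(d["p"],2)) for d in nets.place_of(c,t)[:2]])
print(manip.state())
E
```

```text
cell.py
pics
top [[-0.01799590495619632, -0.9982197289882556, 0.05686404895380677, 0.48477039616400525], [-0.9998249356948136, 0.01767513082592884, -0.006139031939000537, -0.03921667223417828], [0.005123023293848804, -0.0569645715238839, -0.9983630563194087, 1.6153138740559623]] -0.03841661142636187 [-2.1756  2.2148 -0.0687]
strip [([0.531, -0.3329, 0.0003], 0.93)]
jig [([0.6121, 0.1511, -0.0008], 0.91)]
nest_floor [([0.6105, 0.1534, 0.0096], 0.78)]
nest_grip [([0.6115, 0.133, 0.011], 0.7)]
lifter_top [([0.6085, 0.1342, 0.0118], 0.5)]
lever_hinge [([0.6884, 0.1842, 0.0617], 0.6)]
crossbar [([0.6113, 0.1314, 0.013], 0.61), ([0.5452, 0.2021, 0.198], 0.44)]
pad [([0.6066, 0.1969, 0.0735], 0.62)]
plate [([0.4624, -0.1353, 0.0005], 0.91)]
square [([0.6138, -0.1677, -0.001], 0.58), ([0.6142, 0.1554, 0.0102], 0.54)]
nut [([0.3812, 0.0228, -0.002], 0.43), ([0.7763, -0.1409, -0.0003], 0.33)]
cup [([0.3328, 0.224, -0.0014], 0.41)]
tape [([0.7756, -0.1379, -0.0011], 0.66), ([0.3844, 0.0235, -0.0019], 0.23)]
side [[-0.999425794258394, -0.02758281043566763, 0.019679185436595643, 0.542693134270108
[... 779 characters left out ...]
64)]
square [([0.6156, -0.1718, -0.0032], 0.57)]
nut [([0.5384, -0.3325, 0.0004], 0.33)]
cup [([0.3345, 0.2258, -0.0046], 0.73)]
tape [([0.7817, -0.1394, -0.0012], 0.96), ([0.6812, 0.1862, 0.0608], 0.74)]
{'clock': 1.4, 'joint_pos': array([ 1.1421,  0.2639,  1.604 ,  0.    ,  1.2737, -0.0369]), 'joint_velocities': array([ 0.0002, -0.0016,  0.0002, -0.0012, -0.0006, -0.0007]), 'tau': array([  0.0012, -50.2051, -35.7246,   0.073 ,   0.0186,  -0.    ]), 'tool_pos': array([0.2577, 0.6238, 0.2577]), 'tcp_rot': array([-0.6115, -3.0815,  0.    ]), 'contact_force': array([0.2234, 0.195 , 0.2789]), 'moment': array([-0.0195,  0.009 ,  0.047 ]), 'grasp_force': 0.0, 'gripper_width': 0.08813679774866022}
```

View pics/top0.png

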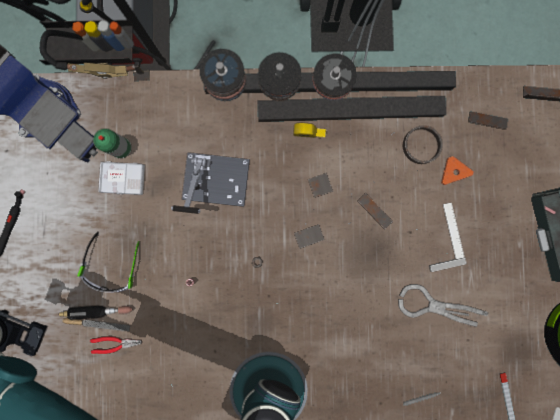

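View pics/side0.png

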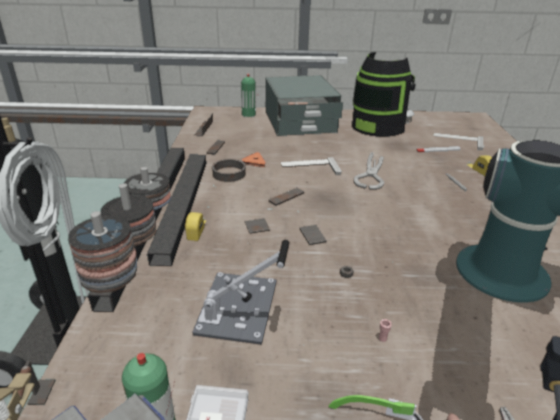

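```bash
python3 - <<'E'
import numpy as np,cv2
for n in["top0","side0"]:
    P=np.load(n+".npy")
    def box(m,t):
        q=P[m][:,:2].astype(np.float32)
        r=cv2.minAreaRect(q*1000);print(n,t,len(q),r,np.median(P[m][:,2]))
    x,y,z=P[...,0],P[...,1],P[...,2]
    tb=(z<0.0035)&(z>-.01)&(abs(y)<.5); print("table",np.nanmedian(z[tb]))
    box((abs(x-.533)<.09)&(abs(y+.333)<.09)&(z>.005)&(z<.02),"strip")
    box((abs(x-.635)<.13)&(abs(y-.152)<.14)&(z>.008)&(z<.016),"base")
    box((abs(x-.635)<.13)&(abs(y-.152)<.14)&(z>.009)&(z<.03),"base+")
    box((abs(x-.545)<.03)&(abs(y-.205)<.07)&(z>.185)&(z<.215),"bar")
E
```

```text
table -0.000519663593500308
top0 strip 827 ((532.7669677734375, -333.0310363769531), (179.73426818847656, 179.22735595703125), 89.93898010253906) 0.008170864876465567
top0 base 1877 ((633.6809692382812, 151.15145874023438), (276.73492431640625, 255.51211547851562), 88.80429077148438) 0.012011648972461986
top0 base+ 2222 ((633.747314453125, 154.21200561523438), (270.93682861328125, 255.23995971679688), 88.88455963134766) 0.013336345498557445
top0 bar 192 ((548.105224609375, 205.89654541015625), (75.72169494628906, 32.509517669677734), 82.64546966552734) 0.20430710260056817
table -0.0006745687584245319
side0 strip 258 ((534.9614868164062, -330.34307861328125), (123.69561004638672, 38.89509963989258), 43.65102005004883) 0.008805676402842133
side0 base 3065 ((639.01318359375, 149.5194091796875), (194.13026428222656, 145.47503662109375), 82.53387451171875) 0.011270459474161387
side0 base+ 3301 ((638.7698974609375, 150.48716735839844), (192.23135375976562, 145.34925842285156), 82.8953628540039) 0.011545659118065599
side0 bar 275 ((549.3960571289062, 208.57652282714844), (76.47044372558594, 30.42619514465332), 82.69873046875) 0.20307331134207318
```

The top view shows the jig at about (216,180) and the strip at about (375,210). The plate, square and nut are at (309,236), (320,185) and (258,262), with the tape at (309,130). In the side view the strip is at (287,196) and the jig's bar at (283,252). The depth maps agree: strip yaw about 43.6°, jig yaw about -7.3°. Next I look closer with the wrist camera.

```bash
cat >> h.py <<'E'
def ori(a,tilt=0,flip=1):
    "tool down; +-x along azimuth a (rad); back of tool leaning to -a by tilt"
    d=np.array([np.cos(a),np.sin(a),0]);u=np.array([0,0,1.])
    z=np.sin(tilt)*d-np.cos(tilt)*u; x=flip*(np.cos(tilt)*d+np.sin(tilt)*u)
    return R.from_matrix(np.c_[x,np.cross(z,x),z]).as_rotvec()
E
python3 - <<'E'
from h import *
np.set_printoptions(precision=3,suppress=True)
a=np.radians(43.65);b=np.radians(82.7)
c=cam("wrist");print(np.array(c["T_tool_cam"]),c["k1"],c["intrinsics"])
for f in(1,-1):
    print(f,manip.inverse_kinematics([.52,-.345,.25],ori(a,.15,f)),manip.inverse_kinematics([.61,.13,.04],ori(b,.15,f)),manip.inverse_kinematics([.59,0.,.06],ori(b,.15,f)),manip.inverse_kinematics([.5,.2,.2],ori(b,0,f)))
E
```

```text
[[-0.001 -0.949 -0.315  0.082]
 [ 1.    -0.    -0.001  0.   ]
 [ 0.001 -0.315  0.949 -0.128]
 [ 0.     0.     0.     1.   ]] 0.016600195218888475 [[325.345   0.    283.874]
 [  0.    325.345 207.279]
 [  0.      0.      1.   ]]
1 [-0.702  0.159  1.751  0.159  1.22   0.053] [0.095 0.365 1.922 0.198 0.832 0.09 ] [-0.124  0.3    1.966  0.194  0.885 -0.12 ] [ 0.334  0.051  1.959 -0.     1.132  0.462]
-1 None None None None
```

```bash
cat > m.py <<'E'
from h import *
np.set_printoptions(precision=4,suppress=True)
a=np.radians(43.65);b=np.radians(82.7)
def near(P,o,ax,x0,x1,y0,y1,z0,z1):
    "largest blob in a box in frame (o, y axis azimuth ax) -> minAreaRect mm"
    e=np.array([np.sin(ax),-np.cos(ax)]);n=np.array([np.cos(ax),np.sin(ax)])
    q=P[...,:2]-o;X=q@e;Y=q@n
    m=((X>x0)&(X<x1)&(Y>y0)&(Y<y1)&(P[...,2]>z0)&(P[...,2]<z1)).astype(np.uint8)
    k,l,s,_=cv2.connectedComponentsWithStats(m);i=1+np.argmax(s[1:,4]);m=l==i
    return cv2.minAreaRect((P[m][:,:2]*1000).astype(np.float32)),np.median(P[m][:,2]),m.sum()
E
python3 - <<'E'
from m import *
manip.move_pose([.595,.10,.33],ori(b))
for s in range(2):
    if s: manip.move_linear([.60,.06,.28],rate=.3)
    c=cam("wrist");cv2.imwrite(f"pics/wj{s}.png",c["image"]);P=cloud(c);np.save(f"wj{s}.npy",P)
    print(near(P,np.array([.615,.152]),b,-.07,.12,-.12,.12,.008,.016))
    for t in["jig","nest_floor","nest_grip","lifter_top","lever_hinge","crossbar","pad"]:
        print(t,[(np.round(w(c,d["point"]),4).tolist(),round(d["p"],2)) for d in nets.place_of(c,t)[:2]])
manip.move_pose([.50,-.36,.25],ori(a))
c=cam("wrist");cv2.imwrite("pics/ws0.png",c["image"]);P=cloud(c);np.save("ws0.npy",P)
print(near(P,np.array([.534,-.332]),a,-.05,.05,-.1,.1,.006,.014))
print([(w(c,d["point"]),d["p"]) for d in nets.place_of(c,"strip")])
print(manip.state()["clock"],manip.state()["contact_force"])
E
python3 -c "
import cv2,numpy as np
cv2.imwrite('pics/cat.png',cv2.resize(np.hstack([cv2.imread('pics/wj1.png'),cv2.imread('pics/ws0.png')]),(800,300)))"
```

```text
(((637.2827758789062, 148.45338439941406), (189.77256774902344, 146.27346801757812), 82.47510528564453), np.float64(0.012628932198796877), np.int64(12432))
jig [([0.6181, 0.1535, 0.0005], 0.83)]
nest_floor [([0.6126, 0.1482, 0.0103], 0.72)]
nest_grip [([0.6111, 0.1355, 0.0117], 0.7)]
lifter_top [([0.6176, 0.1956, 0.0122], 0.96)]
lever_hinge [([0.6867, 0.1867, 0.0608], 0.97)]
crossbar [([0.5381, 0.2068, 0.1962], 0.84), ([0.3873, 0.0237, 0.0003], 0.65)]
pad [([0.6092, 0.1965, 0.0707], 0.59)]
(((636.6200561523438, 144.35301208496094), (180.55059814453125, 146.32191467285156), 82.89066314697266), np.float64(0.012549418147615204), np.int64(14918))
jig [([0.6146, 0.1556, 0.0005], 0.98), ([0.4596, -0.1321, 0.0019], 0.38)]
nest_floor [([0.6157, 0.1509, 0.0094], 0.59)]
nest_grip [([0.6104, 0.1367, 0.0103], 0.91)]
lifter_top [([0.6181, 0.1956, 0.0117], 0.73)]
lever_hinge [([0.6865, 0.1861, 0.0598], 0.87)]
crossbar []
pad [([0.6092, 0.1971, 0.0739], 0.81)]
(((532.3152465820312, -331.7717590332031), (120.92362213134766, 34.96543884277344), 42.53776550292969), np.float64(0.010773337152320817), np.int64(3497))
[(array([ 0.5306, -0.3344,  0.0018]), 0.56)]
6.55 [-0.3448  0.0327  0.2689]
```

View pics/cat.png

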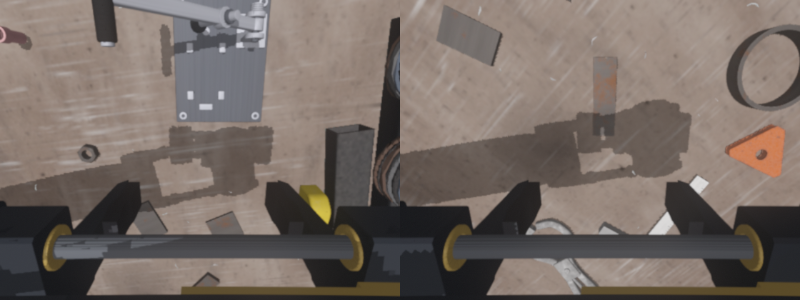

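The left half shows the jig, with its stop blocks at (190,96), (221,96) and (205,107) and the crossbar at (105,20). The right half shows the strip unobstructed at (605,95). Strip fit is 120.9 x 35.0 mm, as expected. Next I refine the nest from its blocks, then grasp.

```bash
python3 - <<'E'
import numpy as np,cv2
az=np.radians(82.65);o=np.array([.6148,.1515])
e=np.array([np.sin(az),-np.cos(az)]);n=np.array([np.cos(az),np.sin(az)])
for f in("wj0","wj1"):
    P=np.load(f+".npy");q=P[...,:2]-o;X=q@e*1e3;Y=q@n*1e3
    m=((P[...,2]>.0165)&(P[...,2]<.025)&(abs(X)<40)&(abs(Y)<85)).astype(np.uint8)
    k,l,s,_=cv2.connectedComponentsWithStats(m)
    for i in range(1,k):
        j=l==i
        if s[i,4]>15: print(f,s[i,4],"x",np.percentile(X[j],[1,99]).round(1),"y",np.percentile(Y[j],[1,99]).round(1),np.median(P[j][:,2]).round(4))
E
python3 - <<'E'
from m import *
A=np.radians(42.54);b=np.radians(82.65)
for t in(.15,.2,.25):
  for p,o in(([.5176,-.3453,.0215],A),([.612,.1317,.035],b),([.598,.02,.065],b)):
    r=manip.inverse_kinematics(p,ori(o,t)); print(t,r)
E
```

```text
wj0 37 x [-39.1 -32.9] y [77.3 84.7] 0.0174
wj0 161 x [-10.7  10.3] y [63.1 72.3] 0.0203
wj0 88 x [-29.8 -20.8] y [15.8 28. ] 0.0207
wj0 87 x [20.  29.3] y [15.8 28. ] 0.0205
wj0 77 x [-29.2 -21.1] y [-55.8 -42. ] 0.0205
wj0 83 x [19.5 29. ] y [-55.6 -42.2] 0.0204
wj0 126 x [-10.2  10.4] y [-72.4 -62.4] 0.0203
wj0 28 x [-39.4 -32.4] y [-84.5 -77.1] 0.0173
wj1 58 x [-4.   4.6] y [39.6 49.7] 0.0173
wj1 123 x [-29.2 -20.4] y [15.6 28.6] 0.0201
wj1 122 x [19.8 28.8] y [15.5 28.5] 0.0203
wj1 113 x [-29.8 -20.3] y [-55.6 -42.1] 0.0205
wj1 104 x [20.2 29.5] y [-55.7 -42.2] 0.0206
wj1 168 x [-11.2  10. ] y [-72.  -62.5] 0.0205
wj1 35 x [-39.1 -33. ] y [-84.4 -77. ] 0.0179
0.15 [-0.7052  0.3951  1.9214  0.2048  0.8171 -0.0167]
0.15 [0.0972 0.3748 1.9187 0.1998 0.8242 0.0913]
0.15 [-0.0887  0.3036  1.9485  0.1929  0.8926 -0.0819]
0.2 [-0.7309  0.3955  1.9276  0.2744  0.8178 -0.0908]
0.2 [0.0718 0.3726 1.9287 0.2699 0.8185 0.0172]
0.2 [-0.1154  0.3056  1.9522  0.2569  0.8975 -0.1493]
0.25 [-0.7565  0.3976  1.9331  0.3434  0.8226 -0.1646]
0.25 [ 0.0464  0.3721  1.9379  0.3408  0.8169 -0.058 ]
0.25 [-0.1419  0.3094  1.9554  0.3198  0.9057 -0.2157]
```

```bash
cat >> m.py <<'E'
A=np.radians(42.54);B=np.radians(82.65);T=.2
so=np.array([.5323,-.3318]);jo=np.array([.6146,.1515])
G=so-.020*np.array([np.cos(A),np.sin(A)])
def J(x,y,z):
    return np.r_[jo+x*np.array([np.sin(B),-np.cos(B)])+y*np.array([np.cos(B),np.sin(B)]),z]
E
python3 - <<'E'
from m import *
manip.set_gripper(.065,40)
manip.move_pose(np.r_[G,.08],ori(A,T))
manip.move_linear(np.r_[G,.0215],rate=.1)
print(manip.state()["contact_force"],manip.state()["tool_pos"],G)
manip.set_gripper(0,45)
s=manip.state();print(s["gripper_width"],s["grasp_force"],s["clock"])
manip.move_linear(np.r_[G,.10],rate=.15)
s=manip.state();print(s["gripper_width"],s["grasp_force"],s["contact_force"],s["moment"],s["clock"])
c=cam("wrist");cv2.imwrite("pics/grip.png",c["image"]);P=cloud(c)
Pt=(P-s["tool_pos"])@R.from_rotvec(s["tcp_rot"]).as_matrix();np.save("grip.npy",Pt)
print([(w(c,d["point"]),d["p"]) for d in nets.place_of(c,"strip")])
# strip top points in world near grip height
m=(abs(Pt[...,1])<.016)&(Pt[...,0]>.02)&(Pt[...,0]<.12)&(P[...,2]>.06)&(P[...,2]<.13)
d=np.array([np.cos(A),np.sin(A)]);u=(P[m][:,:2]-s["tool_pos"][:2])@d
print(m.sum(),u.min(),u.max(),np.polyfit(u,P[m][:,2],1))
E
```

```text
[ 0.9179 -0.0383  0.0313] [ 0.5177 -0.3453  0.0213] [ 0.5176 -0.3453]
0.03433473201483949 44.999948143959045 9.1
0.03453535537560968 44.999032616615295 [-0.2709  0.0831 -2.5472] [-0.183   0.2904 -0.0233] 9.775
[(array([ 0.5309, -0.3329,  0.0776]), 0.93)]
8452 0.022484912410912026 0.08011756878312269 [-0.0085  0.0884]
```

View pics/grip.png

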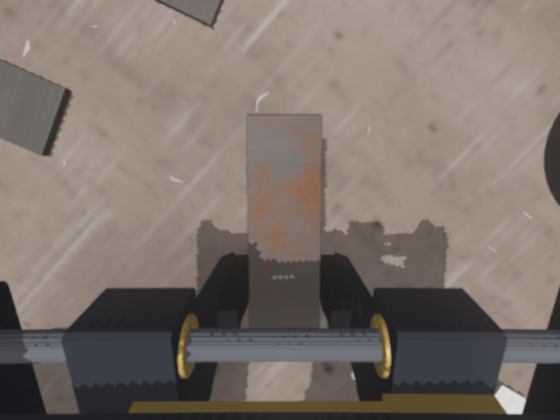

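The strip hangs level and centred between the fingers, with its far end at row 115, i.e. 80 mm ahead of the TCP as planned. Next I insert it.

```bash
python3 - <<'E'
from m import *
def st(t):
    s=manip.state();print(t,s["tool_pos"],s["contact_force"],s["gripper_width"],s["clock"])
o=ori(B,T)
manip.move_linear(np.r_[G,.16],rate=.25)
manip.move_pose(J(0,-.15,.15),o);st("a")
manip.move_linear(J(0,-.15,.0585),rate=.15)
manip.move_linear(J(0,-.06,.0585),rate=.12);st("b")
manip.move_linear(J(0,-.020,.0585),rate=.06);st("c")
c=cam("side");cv2.imwrite("pics/s1.png",cv2.resize(c["image"][230:370,150:350],(800,560)))
E
```

```text
a [0.5954 0.0018 0.1497] [ 0.5421 -0.1466 -2.522 ] 0.03391562165222124 11.6083
b [0.6069 0.0917 0.0585] [ 0.0567 -0.0903 -2.942 ] 0.03429183930783649 13.2667
c [0.6119 0.1318 0.0584] [ 0.0038  0.5244 -2.3724] 0.034206903119603824 14.0833
```

View pics/s1.png

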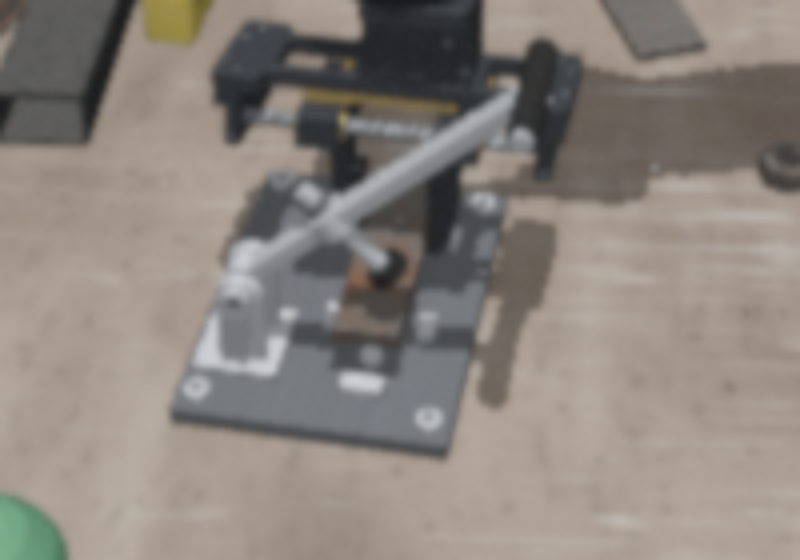

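The strip sits under the pad without touching anything; its +y end is at about (370,325) in the crop and the lever is still up. I lower it, release and back out.

```bash
python3 - <<'E'
from m import *
def st(t):
    s=manip.state();print(t,s["tool_pos"],s["contact_force"],s["gripper_width"],s["clock"])
manip.move_linear(J(0,-.020,.0372),rate=.04);st("low")
manip.set_gripper(.060);st("open")
manip.dwell(.2)
manip.move_linear(J(0,-.040,.10),rate=.1)
manip.move_linear(J(0,-.15,.25),rate=.25);st("out")
manip.move_pose(J(0,-.08,.28),ori(B));st("view")
c=cam("wrist");cv2.imwrite("pics/wn.png",c["image"]);P=cloud(c)
q=P[...,:2]-jo;e=np.array([np.sin(B),-np.cos(B)]);n=np.array([np.cos(B),np.sin(B)])
X=q@e;Y=q@n;m=(abs(X)<.019)&(Y>-.061)&(Y<.03)&(P[...,2]>.018)&(P[...,2]<.04)
for y0 in(-.05,-.03,-.01,.01):
    k=m&(abs(Y-y0)<.006);print(y0,np.percentile(X[k],[1,99])*1e3,np.median(P[k][:,2]))
print("y0",np.percentile(Y[m],[.5])*1e3,np.polyfit(Y[m],P[m][:,2],1))
for t in("strip","crossbar"):print(t,[(w(c,d["point"])[:3],d["p"]) for d in nets.place_of(c,t)])
print("expect bar",J(-.081,.045,.198))
E
```

```text
low [0.6119 0.1315 0.0373] [-0.7962 -1.711   0.7636] 0.034309385109525796 14.8167
open [0.6122 0.1317 0.0373] [0.6917 0.0009 0.7822] 0.0596821282806459 15.3667
out [0.5945 0.0032 0.2484] [-0.0198  0.9057  0.3178] 0.06017688999906638 17.2667
view [0.6037 0.0752 0.2784] [-0.9557 -0.082  -0.5418] 0.05993607140582189 17.6667
-0.05 [-16.5331  17.4459] 0.023289867340204384
-0.03 [-17.4432  16.9699] 0.02430701125274129
-0.01 [-17.2521  16.5054] 0.02514216995495905
0.01 [-16.9906  17.1823] 0.02615947993417589
y0 [-60.136] [0.0469 0.0256]
strip [(array([0.6105, 0.151 , 0.0153]), 0.91)]
crossbar [(array([0.5373, 0.2043, 0.1962]), 0.97)]
expect bar [0.54   0.2065 0.198 ]
```

View pics/wn.png

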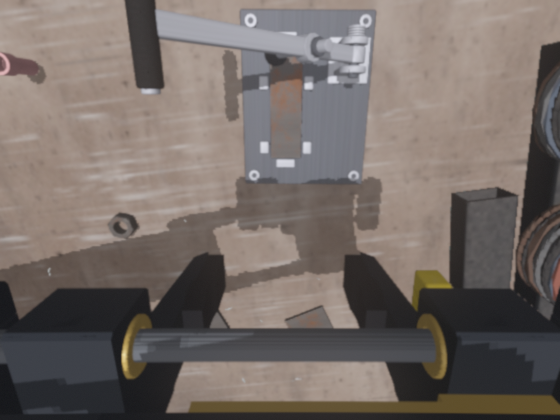

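The strip lies in the nest between the blocks (px 285,110), with a fitted tilt of 0.047 rad, x centred and its -y end at -60 mm. That matches step 1. Next I push the crossbar down along its arc.

```bash
python3 - <<'E'
from m import *
manip.set_gripper(0,30)
o=ori(B)
def C(th,g=0): return J(.065-.2*np.cos(th),.045,.062+.2*np.sin(th)+.008+.019+g)
print([manip.inverse_kinematics(C(t),o) is not None for t in(.75,.4,0)],manip.state()["gripper_width"])
manip.move_pose(C(.75,.03),o)
manip.move_linear(C(.75,.004),rate=.06)
for th in(.70,.6,.5,.4,.3,.2,.12,.05,0):
    manip.move_linear(C(th),rate=.05);s=manip.state();print(th,s["tool_pos"]-C(th),s["contact_force"],s["clock"])
    if np.linalg.norm(s["contact_force"])>30: print("STOP");break
c=cam("side");cv2.imwrite("pics/s2.png",cv2.resize(c["image"][220:370,150:350],(800,600)))
for t in("crossbar","pad","strip"):print(t,[(w(c,d["point"])[:3],d["p"]) for d in nets.place_of(c,t)])
print("bar level",J(-.135,.045,.062))
P=cloud(c);q=P[...,:2]-jo;X=q@np.array([np.sin(B),-np.cos(B)]);Y=q@np.array([np.cos(B),np.sin(B)])
m=(X>-.125)&(X<.03)&(abs(Y-.045)<.006)&(P[...,2]>.05)&(P[...,2]<.09);print("lever",m.sum(),np.polyfit(X[m],P[m][:,2],1))
E
```

```text
[True, True, True] 0.00016148801132537927
0.7 [-0.0006  0.0003  0.0003] [-3.6561  0.9764  5.4602] 20.4167
0.6 [0.0001 0.0001 0.0002] [-2.8018  0.8     4.3602] 20.9667
0.5 [-0.     -0.0002 -0.0004] [-1.4465  0.0469  2.8661] 21.5167
0.4 [-0.0002 -0.0001 -0.0003] [-0.5535  0.2603  1.8739] 22.0667
0.3 [-0.0002 -0.0001 -0.0003] [-1.7161 -0.211   2.3611] 22.6167
0.2 [-0.0002 -0.0001 -0.0003] [-0.2288 -0.9133  2.684 ] 23.1667
0.12 [ 0.0001  0.     -0.0002] [-0.5372 -0.1186  3.248 ] 23.6333
0.05 [0.0001 0.0002 0.    ] [-2.4701  0.8799  5.7354] 24.0667
0 [-0.0001  0.0002  0.0004] [-2.502  -0.0886  9.7869] 24.4167
crossbar [(array([0.4856, 0.2156, 0.0613]), 0.62), (array([0.6208, 0.1938, 0.0201]), 0.47)]
pad [(array([0.6179, 0.1957, 0.0224]), 0.58)]
strip [(array([0.6172, 0.1508, 0.0151]), 0.93), (array([ 0.7836, -0.1372, -0.0045]), 0.19)]
bar level [0.4865 0.2134 0.062 ]
lever 310 [0.0454 0.0701]
```

View pics/s2.png

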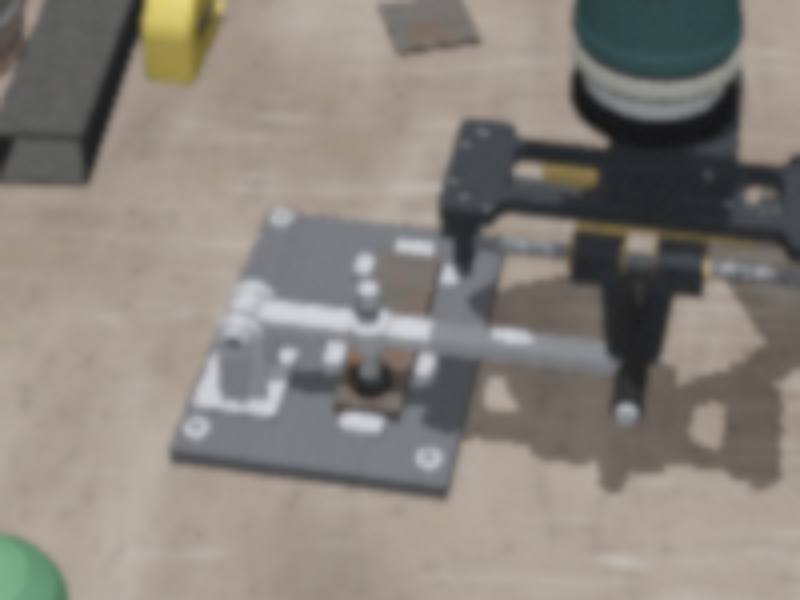

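The lever is down (bar end at about (626,410)) with the pad on the strip. The push is 9.8 N against about 9 N expected at level, and the bar is found at z = 61 mm against 62. I hold it and recheck.

```bash
python3 - <<'E'
from m import *
manip.dwell(3.3);s=manip.state();print(s["tool_pos"],s["contact_force"],s["clock"])
for n in("side","top"):
    c=cam(n);P=cloud(c);q=P[...,:2]-jo;X=q@np.array([np.sin(B),-np.cos(B)]);Y=q@np.array([np.cos(B),np.sin(B)])
    m=(X>-.115)&(X<-.025)&(abs(Y-.045)<.007)&(P[...,2]>.055)&(P[...,2]<.08)
    if m.sum()>20: print(n,"lever",m.sum(),np.polyfit(X[m],P[m][:,2],1),np.median(P[m][:,2]))
    m=(abs(X)<.015)&(Y>-.058)&(Y<.025)&(P[...,2]>.018)&(P[...,2]<.03)
    if m.sum()>20: print(n,"strip",m.sum(),np.polyfit(Y[m],P[m][:,2],1))
E
```

```text
[0.4864 0.2136 0.0895] [-2.8806  0.7478  8.5023] 27.9167
side lever 216 [0.0102 0.0662] 0.06614151903918597
side strip 220 [0.0005 0.0213]
top lever 26 [-0.0456  0.0662] 0.0686336084467849
top strip 227 [0.0034 0.0233]
```

The lever is level within about 0.01 rad in the side view and the strip is flat, so I hand the job in.

```bash
python3 -c "
from cell import job
print(job.close_job())"
```

```text
the job is handed in; nothing more can be done
None
```

The job is handed in: the strip lies flat in the nest, and the arm is still holding the lever level by its crossbar with about 9 N after more than three seconds; the judge returned no verdict.

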